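# Top tray onto the parts stand, then latch it

## Robot

A 7-joint arm with a two-finger parallel gripper is mounted at the origin on the work surface. World frame = base frame: x ahead of the robot, y to its left, z up, the work surface at z = 0. Lengths are in m, angles in rad, forces in N, time in s.
With the tool pointing down it reaches from about 0.4 to 0.85 m from the base axis. Payload 6.9 kg.
Tool frame: the origin (TCP) lies at the centre of the arm's flange, where the gripper is bolted on; the fingertips stand 173 mm ahead of it and the grasp point (between the pads) lies ahead of it (manip.grip_depth is the z of the grasp point in the tool frame, in m); z points along the fingers, x is the direction in which the jaws open and shut, and the axes are right-handed (so a half turn about z gives the same grasp; the last joint's range is limited). The gripper opens to 85 mm and grips with 20 to 120 N. Pads are 22 mm wide; open, the fingers measure 114 mm over their backs; the gripper's body (76 mm by 85 mm) begins 54 mm behind the grasp point. The pads swing forward as they close: fully open they stand 13 mm farther back than shut.
Start: joints at [1.246, 0.507, -0.238, 1.5, 0.126, 1.149, -0.155], TCP at [0.26, -0.568, 0.405] pointing down, gripper open.
Joint ranges: [-3.08, 3.08], [-0.24, 2.05], [-1.43, 1.35], [0, 2.5], [-1.52, 4.66], [0.17, 1.96], [-2.89, 2.89]. Speed limits (rad/s): [2.39, 2.39, 3.14, 3.14, 3.14, 3.14, 3.14].

## Interface

Orientations are given as a 3x3 rotation matrix whose columns are the frame's x, y, z axes.
In Python, from rig import manip, optics, boxes_of, cut_out gives the robot as it stands. The module is installed in compiled form; this text tells all that it offers.
- The arm moves only by the tool servo_tool, never from a script. Its argument "moves" is a list of rows, each a list of 3 entries, a list of its own where there are three numbers: the shift along the tool's x, y, z as a fraction of full scale, then the turn about the tool's z as a fraction of full scale, then the opening, from 0 (shut) to 1 (fully open). In form: [[[tx, ty, tz], turn, claw], ...]. A call has exactly 10 rows; each row is the pose to reach, as a shift and turn from the pose commanded when the call began, along the tool's axes at that moment, turning the shorter way round; what a row does not reach only later rows make up. Full scale, the value 1, is 15 cm for a shift and 180 degrees for a turn. A row lasts 1/12 s, in which the tool goes at most 41.7 mm and 7.16 degrees, less where a joint would pass 70% of its speed; a pose out of reach is approached as far as the arm can. A call with a number of a shift or a turn outside -1 to 1 is refused whole. A call with a gripper value outside its range is refused whole. The fingers move at their own pace and stop on an object; "force" is the grip in N (left out, the last holds). Time passes only in rows, so rows that repeat a pose let the fingers close, or fill a call up. It gives the time, the measured TCP pose, the force and the opening at its end, in the units of the state.
- manip.read_state(): the state, without advancing time (a new reading comes with each control period).
- optics.snapshot(name): name is "scene" or "side" or "wrist"; returns the picture (480x640x3 uint8, red, green, blue); there is no depth.
- optics.calibration(name): a dict with "camera_matrix" (3x3 intrinsics, pixels), "R" (3x3) and "t" (3): a world point X has camera coordinates R X + t. Camera axes: x right, y down, z forward; pixel columns grow to the right and rows downward; lengths in m; the calibration is good to about 2 mm. The wrist camera is an equidistant fisheye: a pixel r from the principal point sees the ray r / f radians off the axis. A picture is of the moment at which its call begins: read the wrist's pose just before it. calibration takes no time and is no camera call; for the wrist camera it gives the pose at the moment of the call.
- manip.sign_off(): hands the job in, once; it reports no verdict.
Trained networks look in the newest picture that a camera, given by its name, has taken for a name from the list of things; names that differ only in an ending like _2 or _b are one class to them, and where a whole thing is asked for, a point or a joint stands for the part that bears it (a point fixed in the world has none). Each returns a list of dicts, best first, with "p" (0 to 1); they miss things now and then, are a little off and sometimes report something else, mostly with a low value. They report only what shows in the picture. A call takes as long as a camera call. They do not tell look-alikes from the thing itself.
- boxes_of(camera, thing): "xy" ([column, row] in pixels, amid what is visible of it).
- cut_out(camera, thing): "region" (480x640 bool, what is visible of it) and "xy" ([column, row] in pixels, amid what is visible of it).
The state is a dict: "time_s": time; "qpos": joint angles; "qd": joint speeds; "joint_efforts": joint torques, N m; "tool_pos": TCP position; "tool_rot": TCP orientation; "contact_force": force on the tool from outside, world axes, zero at the start; "torque": the same for the moment, N m; "gripper_width": finger opening in m.
Only numpy, scipy, OpenCV 4.12 (cv2) and the standard library are available. Lean on these libraries where they do the work, as an engineer would, in place of code of your own. Each camera call takes 0.05 s, during which the arm holds its last target. There are 200 camera calls.

## Task

Take the parts tray off the sloping rest and set it level on the two-tier stand, so that all four corner holes drop over their posts and the tray sits fully down on the post shoulders. Then lift the stand's latch bar over the little ridge in its guide, slide it towards the tray and let it down beyond the ridge, lying flat in its guide with its tongue over the tray's tab. Leave the spacer rings, spark plug and hex driver where they are.

Things in the scene. Friction and masses are not known exactly. Their poses are not given: they have to be found in the camera images.
- tray_grip (a point): Centre of the tray's black grip bar: 70 long (x), 12 thick (y), 24 high (z), 62 mm above the tray's underside, over its middle, on two legs at x = +-28; open below down to the tray floor. z is the tray's upward normal. At the start the tray lies on the rest, tilted 30 degrees: its x points up the slope, its z leans back over the low edge.
- tray_base (a point): Centre of the underside of the bare aluminium tray, 130 (x) x 180 (y) mm, 0.3 to 0.5 kg, the same when turned half round. Floor 4 mm thick, walls to 20 mm. Four round 12 mm holes through the corners at x = +-52, y = +-77. Flat tabs 30 wide (y), 4 thick, stand out from the middle of both long edges to x = +-90. Axes as tray_grip.
- rest_face (a point): Middle of the sloping upper face of the fixed grey sheet-metal rest, 62 mm above the bench. The face is 140 x 190 mm at 30 degrees, low at the front (-x of these axes, which are level, z up), 97 mm high at the back; two lips 8 mm high along the low edge stop the tray.
- stand: Fixed two-tier stand; origin on the bench under the centre of its four posts, z up, latch at -x. Base plate x = -177 to 85, y = +-100 mm. Steel posts at x = +-52, y = +-77: 20 mm thick up to a shoulder at z = 60, then an 8 mm pin to z = 89, its last 6 mm tapered. The tray's underside rests at z = 60 (grip bar centre at z = 122). A low fixed tray on the base (rim z = 24) holds the rings.
- ridge (a point): Fixed point of the stand's latch guide, an open-topped channel: floor level (59 mm above the bench), middle of the detent ridge; axes as the stand, at x = -119, y = 0 of it. The ridge crosses the channel, 6 mm long (x), 5 high. From here the floor runs from x = -50.5 (end wall) to 25.5; side walls 12 mm high, inner faces at y = +-12.
- latch_grip (a point): Point to hold on the latch's upright paddle, 26 long (x), 10 thick (y), reaching 17 mm above this point. Axes as the stand at the start. The latch is a loose steel bar of about 0.12 kg in the guide. At the start this point is about 24 mm before (-x of) ridge and 43 mm above it, both feet on the -x side: the ridge blocks the bar until it is lifted by over 5 mm (8 to 10 is good).
- latch_foot (a point): Point at the level of the latch's feet, 43 mm under latch_grip. Two feet, 8 long (x), 8 high, are centred at x = 13 and -14; the bar on them is 20 wide (y), 8 thick, top at 16 mm, from x = -22 to 44. Home: front foot beyond the ridge, rear foot before it, flat on the floor: this point from 6 mm before to 7 mm past ridge, tongue 3 mm above the tray's tab.
- spacer0_c (a point): Centre of a blue spacer ring, 32 mm across, 12 high, lying in the stand's lower tray. Leave alone.
- spacer1_c (a point): Centre of the other spacer ring, the same. Leave alone.
- plug_c (a point): Middle of a spark plug lying on the bench in front of the rest, 75 mm long (x), 19 thick. Leave alone.
- driver_c (a point): Middle of a hex driver lying on the bench behind the rest, 190 mm long (x), handle 26 thick. Leave alone.
Things that resemble listed ones, but are neither listed nor needed, are in the scene too. Of the things shaped like the part that bears latch_grip, the bare steel one is meant.

How it is judged:
On the way, in this order (a step that is already met when the one before it is completed fails the run):
1. the tray sits level on all four post shoulders, every corner hole over its post (x of tray_grip in the frame of stand between -0.005 and 0.005 m and y of tray_grip in the frame of stand between -0.005 and 0.005 m and z of tray_grip in the frame of stand between 0.119 and 0.1245 m and angle between tray_grip's own z axis and vertical below 0.035 rad and angle between the x axis of tray_grip and the x axis of stand, either way round below 0.07 rad), for 0.2 s.
2. the latch bar lies down flat beyond the ridge, its tongue over the tray's tab (all of step 1 and x of latch_grip in the frame of stand between -0.1265 and -0.109 m and y of latch_grip in the frame of stand between -0.005 and 0.005 m and z of latch_grip in the frame of stand between 0.0995 and 0.1045 m and angle between latch_grip's own z axis and vertical below 0.07 rad), for 0.2 s.
At the end, for the whole second after the job is handed in: Tray on the stand: grip bar centre within 5 mm of the stand's axis, 119 to 124.5 mm up, tilt under 0.035, square within 0.07 rad, either way round. Latch grip point in the stand's frame: x -126.5 to -109, y within 5, z 99.5 to 104.5 mm, tilt under 0.07 rad (all of step 2); the robot touches nothing.
It fails at once if a spacer ring is moved more than 30 mm (distance of spacer0_c from where it was at the start of the episode above 0.03 m).
It fails at once if a spacer ring is moved more than 30 mm (distance of spacer1_c from where it was at the start of the episode above 0.03 m).
It fails at once if the spark plug is moved more than 30 mm (distance of plug_c from where it was at the start of the episode above 0.03 m).
It fails at once if the hex driver is moved more than 30 mm (distance of driver_c from where it was at the start of the episode above 0.03 m).
It also fails if it takes over 61 s, if anything falls off the work surface, if the arm or the gripper's body presses on something with over 40 N, if the wrist force passes 120 N, or if a joint passes its speed limit or range.

## Working session

There is one attempt and no reset: what is moved stays moved. The work goes in short steps, Python scripts to look and compute and a tool call to move; the robot and the scene stay as the last step left them, time stands still between calls to the robot, and variables do not carry over. Pictures are saved under pics/ and viewed, about 8 in all and at most 12, crops included, and the job is handed in when it is done.

Besides the shell and the picture viewer there is one more tool, called after "Request:" by a JSON object that holds its "op" and its "data". servo_tool: Moves the arm, as the interface text tells. Shift numbers are shares of 15 cm and turn numbers shares of 180 degrees, none past 1 either way. Its arguments: {"type":"object","properties":{"moves":{"type":"array","items":{"type":"array"}},"force":{"type":"number"}},"required":["moves"]}

```bash
mkdir -p pics
cat > h.py <<'E'
import numpy as np, cv2
from rig import manip, optics, boxes_of, cut_out
def save(n,im): cv2.imwrite('pics/'+n+'.png', im[:,:,::-1])
E
python3 - <<'E'
from h import *
print(manip.grip_depth, manip.read_state())
a=optics.snapshot('scene'); b=optics.snapshot('side'); save('scene',a); save('side',b)
for c in ('scene','side'):
    k=optics.calibration(c); print(c,k['camera_matrix'].round(1).tolist(),k['R'].round(3).tolist(),k['t'].round(3).tolist())
    for t in ('tray_grip','tray_base','stand','ridge','latch_grip','latch_foot','rest_face'):
        print(t,[(np.round(d['xy']).tolist(),round(d['p'],2)) for d in boxes_of(c,t)])
E
```

```text
0.1547 {'time_s': 0.0, 'qpos': array([ 1.24649151,  0.50835785, -0.23752829,  1.50113112,  0.12567321,
        1.14887814, -0.15478002]), 'qd': array([ 0.00094875, -0.00025602, -0.00055787,  0.00112631,  0.00038408,
        0.00144914, -0.00030795]), 'joint_efforts': array([-9.90191002e-04, -6.20597863e+01, -2.18681619e+00, -2.49647963e+01,
        1.27437513e-02,  1.21153879e-02,  1.92397437e-05]), 'tool_pos': array([ 0.26029588, -0.56801267,  0.40381766]), 'tool_rot': array([[ 4.16719215e-01, -9.09034949e-01, -7.47262440e-04],
       [-9.09033496e-01, -4.16719885e-01,  1.62482130e-03],
       [-1.78841846e-03,  2.19233278e-06, -9.99998401e-01]]), 'contact_force': array([ 0.16595929,  0.60856151, -0.28842069]), 'torque': array([0.01391503, 0.00289812, 0.02264378]), 'gripper_width': 0.08495419728420055}
scene [[611.9, 0.0, 324.5], [0.0, 611.9, 236.9], [0.0, 0.0, 1.0]] [[0.106, 0.994, -0.006], [0.637, -0.072, -0.767], [-0.764, 0.078, -0.641]] [-0.007, -0.273, 1.933]
tray_grip [([432.0, 253.0], 0.95)]
tray_base [([430.0, 256.0], 0.84)]
stand [([271.0, 278.0], 0.95), ([426.0, 320.0], 0.53)]
ridge [([269.0, 280.0], 0.62)]
latch_grip [([194.0, 230.0], 0.85), ([259.0, 230.0], 0.68), ([270.0, 275.0], 0.56)]
latch_foot [([191.0, 236.0], 0.57), ([255.0, 230.0], 0.46)]
rest_face [([427.0, 283.0], 0.94)]
side [[433.9, 0.0, 318.2], [0.0, 433.9, 231.5], [0.0, 0.0, 1.0]] [[0.895, -0.446, -0.017], [-0.314, -0.602, -0.734], [0.318, 0.662, -0.678]] [-0.545, 0.201, 0.701]
tray_grip []
tray_base [([278.0, 167.0], 0.89)]
stand [([335.0, 324.0], 0.8)]
ridge [([341.0, 323.0], 0.71)]
latch_grip [([292.0, 312.0], 0.61), ([309.0, 457.0], 0.59)]
latch_foot [([308.0, 460.0], 0.78), ([292.0, 310.0], 0.6), ([336.0, 321.0], 0.44)]
rest_face [([300.0, 198.0], 0.91)]
```

View pics/scene.png

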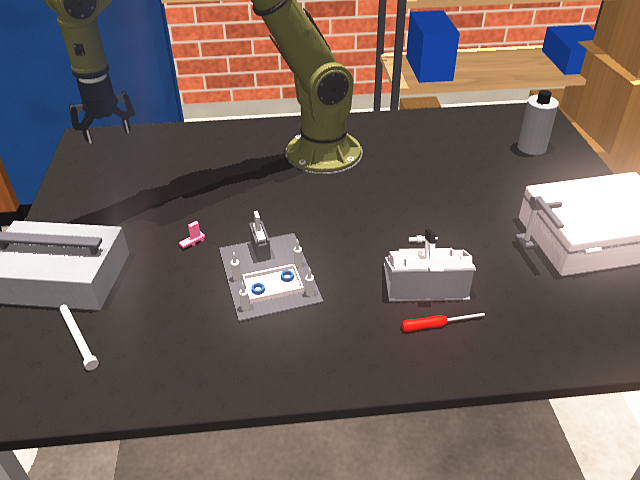

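View pics/side.png

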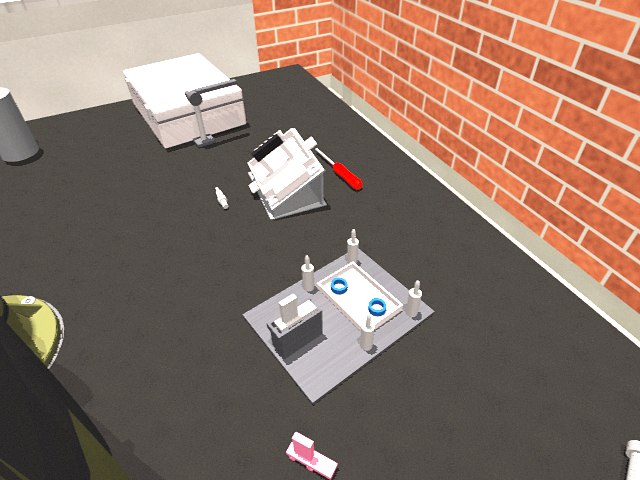

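The scene view faces the robot. The stand is centred near (270,278), the rest with the tray near (430,270), the bare-steel latch at (259,230), and the pink copy at (192,236). The side view shows the stand near (340,320) and the tray near (285,170). Next I'll enlarge those areas for point picks.

Run:
```python
import cv2, numpy as np
a=cv2.imread('pics/scene.png'); b=cv2.imread('pics/side.png')
def t(im,x,y,w,h): return cv2.resize(im[y:y+h,x:x+w],(400,300),interpolation=cv2.INTER_CUBIC)
cv2.imwrite('pics/crop.png',np.vstack([np.hstack([t(a,210,206,160,120),t(a,380,220,112,84)]),np.hstack([t(b,240,220,200,150),t(b,220,115,128,96)])]))
```

```text
(no output)
```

View pics/crop.png

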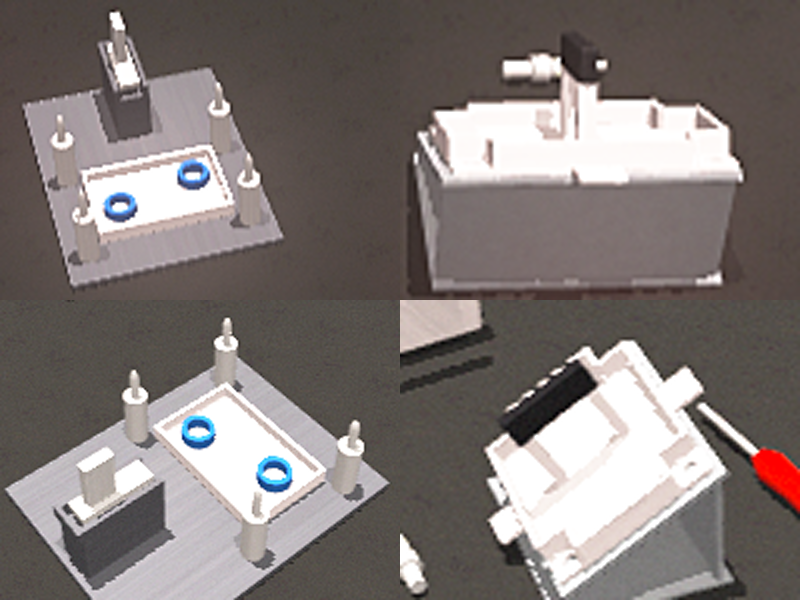

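```bash
cat >> h.py <<'E'
def proj(c,X):
    k=optics.calibration(c); q=np.atleast_2d(X)@k['R'].T+k['t']
    return (q[:,:2]/q[:,2:])@np.diag(np.diag(k['camera_matrix'])[:2])+k['camera_matrix'][:2,2]
def Rz(a): c,s=np.cos(a),np.sin(a); return np.array([[c,-s,0],[s,c,0],[0,0,1]])
def Ry(a): c,s=np.cos(a),np.sin(a); return np.array([[c,0,s],[0,1,0],[-s,0,c]])
E
python3 - <<'E'
from h import *
from scipy.optimize import least_squares as ls
P=np.array([[-.052,-.077,.089],[-.052,.077,.089],[.052,.077,.089],[.052,-.077,.089]])
sc=np.array([[234,252],[297.2,240],[309.2,267.6],[242.8,280.8]]); sd=np.array([[368.5,315],[307,256],[353.5,230],[417,281]])
f=lambda p:np.r_[(proj('scene',P@Rz(p[2]).T+[p[0],p[1],p[3]])-sc).ravel(),(proj('side',P@Rz(p[2]).T+[p[0],p[1],p[3]])-sd).ravel()]
r=ls(f,[.6,-.1,0,0]); print('stand',r.x.round(4),r.fun.round(1))
# tray rel. to underside centre
G=np.array([0,0,.062])
sp=np.array([[-.035,-.006,.074],[-.035,-.006,.050],[.035,-.006,.074],[.035,-.006,.050],[.065,-.09,.02],[.065,.09,.02]])
s4=np.array([[102,115],[118,142],[180,62],[197,80],[325,170],[228,42]])/3.125+[220,115]
cp=np.array([[.035,0,.062]]);c4=np.array([[188,68]])/3.571+[380,220]
def T(p,X): return X@(Rz(p[2])@Ry(-np.pi/6)).T+[p[0],p[1],p[3]]
g=lambda p:np.r_[(proj('side',T(p,sp))-s4).ravel(),(proj('scene',T(p,cp))-c4).ravel()]
r=ls(g,[.6,.3,0,.065]); print('tray base',r.x.round(4),r.fun.round(1)); print('grip',T(r.x,G[None]).round(4))
s=manip.read_state(); gp=s['tool_pos']+s['tool_rot']@[0,0,manip.grip_depth]; print(gp)
k=optics.calibration('wrist');print(k['camera_matrix'], s['tool_rot'].T@(-k['R'].T@k['t']-s['tool_pos']), (k['R']@s['tool_rot']).round(3))
E
```

```text
stand [ 0.5966 -0.1816  0.1912 -0.002 ] [-0.9  0.6 -0.4 -0.2 -0.4  0.5 -1.1  1.4 -0.6 -0.8 -0.6 -0.5 -0.4 -0.3
 -0.3 -0. ]
tray base [ 0.6184  0.1856 -0.1376  0.06  ] [ 0.9  3.3  2.3  1.8  2.1  0.7  2.8  2.5 -7.7 -5.  -0.9 -4.7 -1.4  0.7]
grip [[0.5877 0.1898 0.1137]]
[ 0.26039211 -0.56816197  0.250018  ]
[[371.64829954   0.         318.70971771]
 [  0.         371.64829954 240.88382367]
 [  0.           0.           1.        ]] [-0.00013894 -0.07238581  0.03054464] [[ 1.     0.    -0.001]
 [-0.     0.96  -0.28 ]
 [ 0.001  0.28   0.96 ]]
```

Request:
{"op": "servo_tool", "data": {"moves": [[[-0.1, -0.1, 0], 0, 1], [[-0.3, -0.3, 0], 0, 1], [[-0.5, -0.5, 0], 0, 1], [[-0.7, -0.7, 0], 0, 1], [[-0.85, -0.9, 0], 0, 1], [[-0.92, -1, 0], 0, 1], [[-0.92, -1, 0], 0, 1], [[-0.92, -1, 0], 0, 1], [[-0.92, -1, 0], 0, 1], [[-0.92, -1, 0], 0, 1]]}}

```text
time_s: 1.63
tool_pos: [0.3384, -0.3816, 0.4046]
tool_rot: [[0.415, -0.91, -0.0], [-0.91, -0.415, -0.0], [0.0, 0.001, -1.0]]
contact_force: [-0.5, 0.3, 0.6]
gripper_width: 0.0854
```

Request:
{"op": "servo_tool", "data": {"moves": [[[-0.1, -0.1, 0], 0, 1], [[-0.3, -0.3, 0], 0, 1], [[-0.5, -0.5, 0], 0, 1], [[-0.7, -0.7, 0], 0, 1], [[-0.85, -0.9, 0], 0, 1], [[-0.92, -1, 0], 0, 1], [[-0.92, -1, 0], 0, 1], [[-0.92, -1, 0], 0, 1], [[-0.92, -1, 0], 0, 1], [[-0.92, -1, 0], 0, 1]]}}

```text
time_s: 2.47
tool_pos: [0.4175, -0.1941, 0.4045]
tool_rot: [[0.414, -0.91, -0.001], [-0.91, -0.414, -0.0], [-0.0, 0.001, -1.0]]
contact_force: [0.8, 0.3, -0.0]
gripper_width: 0.0855
```

Request:
{"op": "servo_tool", "data": {"moves": [[[-0.1, -0.1, 0], 0, 1], [[-0.3, -0.3, 0], 0, 1], [[-0.5, -0.5, 0], 0, 1], [[-0.7, -0.7, 0], 0, 1], [[-0.85, -0.9, 0], 0, 1], [[-0.92, -1, 0], 0, 1], [[-0.92, -1, 0], 0, 1], [[-0.92, -1, 0], 0, 1], [[-0.92, -1, 0], 0, 1], [[-0.92, -1, 0], 0, 1]]}}

```text
time_s: 3.3
tool_pos: [0.4966, -0.0065, 0.4045]
tool_rot: [[0.414, -0.91, -0.001], [-0.91, -0.414, -0.001], [0.001, 0.001, -1.0]]
contact_force: [0.4, -0.8, -0.3]
gripper_width: 0.0852
```

Request:
{"op": "servo_tool", "data": {"moves": [[[-0.1, -0.1, 0], 0.02, 1], [[-0.3, -0.3, 0], 0.06, 1], [[-0.5, -0.5, 0], 0.1, 1], [[-0.7, -0.7, 0], 0.13, 1], [[-0.85, -0.9, 0], 0.16, 1], [[-0.92, -1, 0], 0.18, 1], [[-0.92, -1, 0], 0.18, 1], [[-0.92, -1, 0], 0.18, 1], [[-0.92, -1, 0], 0.18, 1], [[-0.92, -1, 0], 0.18, 1]]}}

```text
time_s: 4.13
tool_pos: [0.5758, 0.1811, 0.4048]
tool_rot: [[-0.138, -0.99, -0.0], [-0.99, 0.138, -0.001], [0.001, -0.0, -1.0]]
contact_force: [0.4, 0.2, 0.1]
gripper_width: 0.0854
```

```bash
cat >> h.py <<'E'
def wproj(k,X):
    q=np.atleast_2d(X)@k['R'].T+k['t']; r=np.linalg.norm(q[:,:2],axis=1); th=np.arctan2(r,q[:,2])
    return q[:,:2]/r[:,None]*th[:,None]*k['camera_matrix'][0,0]+k['camera_matrix'][:2,2]
E
python3 - <<'E'
from h import *
k=optics.calibration('wrist'); im=optics.snapshot('wrist'); save('w1',im)
np.savez('w1.npz',R=k['R'],t=k['t'],camera_matrix=k['camera_matrix'])
for t in ('tray_grip','tray_base','rest_face'): print(t,[(np.round(d['xy']).tolist(),round(d['p'],2)) for d in boxes_of('wrist',t)])
print(wproj(k,[[.5877,.1898,.1137]]))
E
```

```text
tray_grip [([301.0, 172.0], 0.91)]
tray_base [([306.0, 172.0], 0.75)]
rest_face [([355.0, 108.0], 0.79)]
[[304.76007347 221.57274555]]
```

View pics/w1.png

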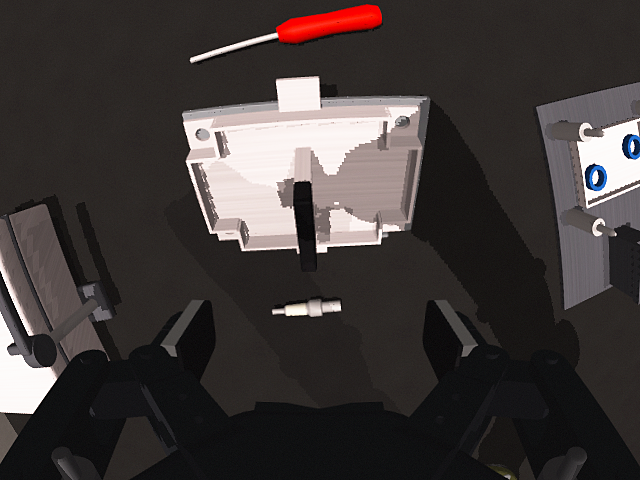

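The wrist view shows the black bar running from (304,182) at its uphill end to (308,270), with the uphill tab corners at (277,79) and (319,77) and the plug at (310,308).

Run:
```python
from h import *
from scipy.optimize import least_squares as ls
k=np.load('w1.npz')
sp=np.array([[-.035,-.006,.074],[-.035,-.006,.050],[.035,-.006,.074],[.035,-.006,.050]])
s4=np.array([[102,115],[118,142],[180,62],[197,80]])/3.125+[220,115]
wp=np.array([[.09,.015,.004],[.09,-.015,.004],[.035,.006,.05],[.035,-.006,.05],[-.035,.006,.074],[-.035,-.006,.074]])
w4=np.array([[277,79],[319,77],[296,182],[312,182],[300.5,270.5],[316.5,270.5]])
cp=np.array([[.035,0,.062]]);c4=np.array([[188,68]])/3.571+[380,220]
def T(p,X): return X@(Rz(p[2])@Ry(-p[4])).T+[p[0],p[1],p[3]]
for free in (0,1):
    h=lambda p:T(np.r_[p[:4],np.pi/6] if not free else p,np.zeros((0,3)))
    def g(p):
        q=p if free else np.r_[p[:4],np.pi/6]
        return np.r_[(proj('side',T(q,sp))-s4).ravel(),(proj('scene',T(q,cp))-c4).ravel(),(wproj(k,T(q,wp))-w4).ravel()]
    r=ls(g,[.6,.2,0,.065,.52],loss='soft_l1'); q=r.x if free else np.r_[r.x[:4],np.pi/6]
    print(q.round(4),'grip',T(q,np.array([[0,0,.062]])).round(4)); print(g(q).round(1))
```

```text
[ 0.6142  0.1868 -0.0934  0.0635  0.5236] grip [[0.5833 0.1896 0.1172]]
[-0.9  2.8  0.5  1.2  0.1 -0.5  0.7  1.2 -1.2 -1.7 -0.2  0.4  1.  -0.1
 -2.3 -2.3 -0.6 -3.2  0.3  2.3  0.   1.6]
[ 0.6164  0.1864 -0.0968  0.0643  0.5809] grip [[0.5826 0.1897 0.1162]]
[-0.9  4.1  1.   2.  -1.  -0.4  0.2  1.  -1.3 -2.4 -0.4  0.   1.6 -0.4
 -2.1 -0.4 -0.3 -1.3  0.3  1.1 -0.1  0.6]
```

Request:
{"op": "servo_tool", "data": {"moves": [[[-0.03, -0.02, 0.1], -0.007, 1], [[-0.063, -0.041, 0.25], -0.014, 1], [[-0.063, -0.041, 0.42], -0.014, 1], [[-0.063, -0.041, 0.58], -0.014, 1], [[-0.063, -0.041, 0.72], -0.014, 1], [[-0.063, -0.041, 0.82], -0.014, 1], [[-0.063, -0.041, 0.887], -0.014, 1], [[-0.063, -0.041, 0.887], -0.014, 1], [[-0.063, -0.041, 0.887], -0.014, 1], [[-0.063, -0.041, 0.887], -0.014, 0.6]], "force": 25}}

```text
time_s: 5.17
tool_pos: [0.5836, 0.1922, 0.2728]
tool_rot: [[-0.092, -0.996, 0.002], [-0.996, 0.092, 0.001], [-0.001, -0.002, -1.0]]
contact_force: [-0.1, 0.3, -0.1]
gripper_width: 0.0752
```

Request:
{"op": "servo_tool", "data": {"moves": [[[0, 0, 0], 0, 0.3], [[0, 0, 0], 0, 0], [[0, 0, 0], 0, 0], [[0, 0, 0], 0, 0], [[0, 0, 0], 0, 0], [[0, 0, 0], 0, 0], [[0, 0, 0], 0, 0], [[0, 0, 0], 0, 0], [[0, 0, 0], 0, 0], [[0, 0, 0], 0, 0]], "force": 25}}

```text
time_s: 6.0
tool_pos: [0.5833, 0.1919, 0.272]
tool_rot: [[-0.092, -0.996, 0.0], [-0.996, 0.092, -0.001], [0.001, -0.0, -1.0]]
contact_force: [-1.5, -2.4, 5.4]
gripper_width: 0.0117
```

Gripped at 11.7 mm. Lift.

Request:
{"op": "servo_tool", "data": {"moves": [[[0, 0, -0.05], 0, 0], [[0, 0, -0.12], 0, 0], [[0, 0, -0.22], 0, 0], [[0, 0, -0.35], 0, 0], [[0, 0, -0.5], 0, 0], [[0, 0, -0.65], 0, 0], [[0, 0, -0.8], 0, 0], [[0, 0, -0.87], 0, 0], [[0, 0, -0.87], 0, 0], [[0, 0, -0.87], 0, 0]]}}

```text
time_s: 6.83
tool_pos: [0.583, 0.1922, 0.402]
tool_rot: [[-0.092, -0.996, 0.0], [-0.996, 0.092, 0.0], [-0.0, -0.0, -1.0]]
contact_force: [-0.0, -0.5, -4.0]
gripper_width: 0.0117
```

Run:
```python
from h import *
b=optics.snapshot('side'); a=optics.snapshot('scene'); save('side2',b)
save('lift',np.hstack([cv2.resize(b[60:240,190:370],(400,400)),cv2.resize(a[150:310,350:510],(400,400))]))
print(manip.read_state()['contact_force'])
```

```text
[ 0.01229532 -0.34156933 -3.94844173]
```

View pics/lift.png

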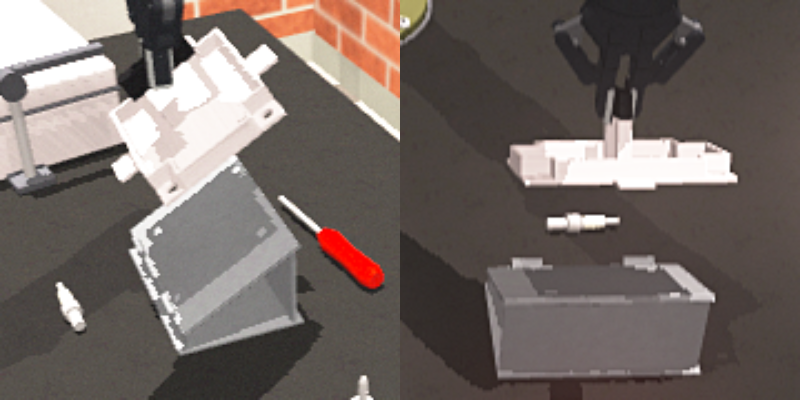

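Request:
{"op": "servo_tool", "data": {"moves": [[[0.08, 0.07, 0], -0.01, 0], [[0.2, 0.18, 0], -0.03, 0], [[0.35, 0.33, 0], -0.05, 0], [[0.5, 0.48, 0], -0.07, 0], [[0.65, 0.63, 0], -0.09, 0], [[0.8, 0.77, 0], -0.09, 0], [[0.9, 0.86, 0], -0.09, 0], [[0.95, 0.9, 0], -0.09, 0], [[0.95, 0.9, 0], -0.09, 0], [[0.95, 0.9, 0], -0.09, 0]]}}

```text
time_s: 7.77
tool_pos: [0.436, 0.0627, 0.4019]
tool_rot: [[0.189, -0.982, -0.0], [-0.982, -0.189, 0.0], [-0.0, -0.0, -1.0]]
contact_force: [0.1, 0.7, -3.9]
gripper_width: 0.0116
```

Request:
{"op": "servo_tool", "data": {"moves": [[[0.03, 0.04, 0.08], 0, 0], [[0.08, 0.1, 0.2], 0, 0], [[0.14, 0.16, 0.35], 0, 0], [[0.177, 0.205, 0.5], 0, 0], [[0.177, 0.205, 0.65], 0, 0], [[0.177, 0.205, 0.8], 0, 0], [[0.177, 0.205, 0.92], 0, 0], [[0.177, 0.205, 1], 0, 0], [[0.177, 0.205, 1], 0, 0], [[0.177, 0.205, 1], 0, 0]]}}

```text
time_s: 8.6
tool_pos: [0.4119, 0.032, 0.2513]
tool_rot: [[0.192, -0.981, -0.0], [-0.981, -0.192, 0.001], [-0.001, 0.0, -1.0]]
contact_force: [-0.6, 0.8, -3.2]
gripper_width: 0.0119
```

Request:
{"op": "servo_tool", "data": {"moves": [[[0, -0.03, 0.06], 0, 0], [[0, -0.1, 0.1], 0, 0], [[0, -0.16, 0.13], 0, 0], [[0, -0.22, 0.155], 0, 0], [[0, -0.28, 0.175], 0, 0], [[0, -0.34, 0.19], 0, 0], [[0, -0.4, 0.205], 0, 0], [[0, -0.44, 0.215], 0, 0], [[0, -0.46, 0.22], 0, 0], [[0, -0.46, 0.22], 0, 0]]}}

```text
time_s: 9.43
tool_pos: [0.4792, 0.044, 0.2191]
tool_rot: [[0.19, -0.982, 0.001], [-0.982, -0.19, 0.0], [-0.0, -0.001, -1.0]]
contact_force: [1.9, 0.5, -1.4]
gripper_width: 0.0117
```

Run:
```python
from h import *
b=optics.snapshot('side'); save('side3',b[80:480,100:500])
print(manip.read_state()['contact_force'])
```

```text
[ 1.37650376 -0.45154248 -2.77656155]
```

View pics/side3.png

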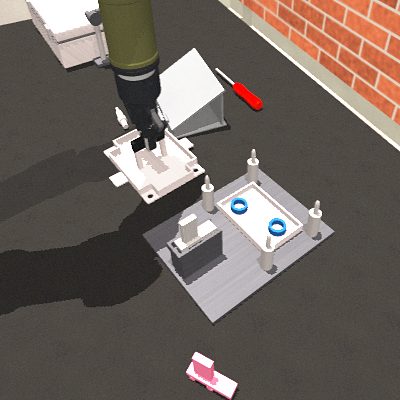

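Request:
{"op": "servo_tool", "data": {"moves": [[[0, 0, 0], 0, 0.3], [[0, 0, 0], 0, 0.4], [[0, 0, 0.013], 0, 0.4], [[0, 0, 0.013], 0, 0.4], [[0, 0, 0.013], 0, 0.4], [[0, 0, 0.013], 0, 0], [[0, 0, 0.013], 0, 0], [[0, 0, 0.013], 0, 0], [[0, 0, 0.013], 0, 0], [[0, 0, 0.013], 0, 0]], "force": 70}}

```text
time_s: 10.32
tool_pos: [0.4783, 0.0439, 0.2174]
tool_rot: [[0.19, -0.982, 0.0], [-0.982, -0.19, 0.0], [0.0, -0.0, -1.0]]
contact_force: [-1.2, 0.8, 5.7]
gripper_width: 0.011
```

Request:
{"op": "servo_tool", "data": {"moves": [[[0, 0, 0], 0, 0], [[0, 0, 0], 0, 0], [[0, 0, 0], 0, 0], [[0, 0, 0], 0, 0], [[0, 0, -0.1], 0, 0], [[0, 0, -0.25], 0, 0], [[0, 0, -0.4], 0, 0], [[0, 0, -0.5], 0, 0], [[0, 0, -0.5], 0, 0], [[0, 0, -0.5], 0, 0]], "force": 70}}

```text
time_s: 11.15
tool_pos: [0.4783, 0.0436, 0.2921]
tool_rot: [[0.189, -0.982, 0.001], [-0.982, -0.189, -0.0], [0.0, -0.001, -1.0]]
contact_force: [-0.0, -0.3, -3.2]
gripper_width: 0.0111
```

Run:
```python
from h import *
s=manip.read_state();k=optics.calibration('wrist'); im=optics.snapshot('wrist'); save('w2',im)
np.savez('w2.npz',R=k['R'],t=k['t'],camera_matrix=k['camera_matrix'],p=s['tool_pos'],r=s['tool_rot'])
print(s['tool_pos'],s['contact_force'],s['gripper_width'])
```

```text
[0.47827573 0.04363764 0.29207664] [-0.02246454 -0.27327182 -3.20786866] 0.0110732831943906
```

View pics/w2.png

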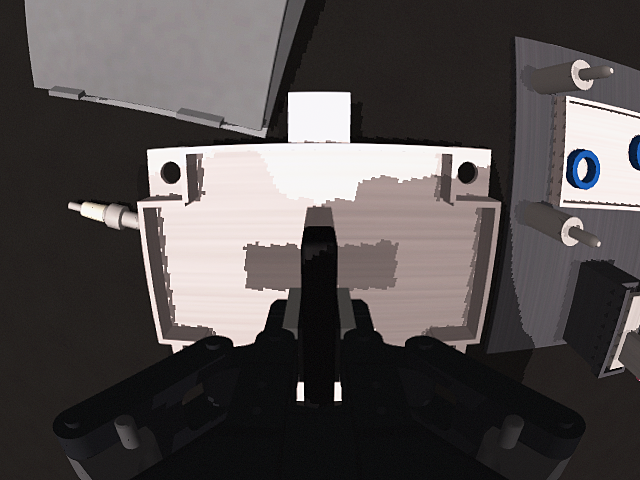

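The tray now hangs level. The holes are at (171,173) and (467,172), and the tab corners at (288,93) and (350,92).

Run:
```python
from h import *
from scipy.optimize import least_squares as ls
k=np.load('w2.npz'); g=cv2.cvtColor(cv2.imread('pics/w2.png'),cv2.COLOR_BGR2GRAY)
hol=[]
for c in ((171,173),(467,172)):
    n,l,s,ce=cv2.connectedComponentsWithStats((g<90).astype('uint8')[c[1]-16:c[1]+17,c[0]-13:c[0]+14]); i=l[16,13]; hol.append(ce[i]+[c[0]-13,c[1]-16]); print(s[i])
print(hol)
X=np.array([[.052,.077,.003],[.052,-.077,.003],[.09,.015,.004],[.09,-.015,.004],[.065,.09,.004],[.065,-.09,.004]])
px=np.array([hol[0],hol[1],[288,92.5],[350,92],[147.5,150.5],[491,149.5]])
T=lambda p,X: X@Rz(p[2]).T+[p[0],p[1],p[3]]
f=lambda p:(wproj(k,T(p,X))-px).ravel()
r=ls(f,[.478,.044,.19,.075],loss='soft_l1'); q=r.x; print(q.round(4)); print(f(q).round(1))
G=np.array([q[0],q[1],q[3]]); print('tray in tool',k['r'].T@(G-k['p']), 'grip z', q[3]+.062-k['p'][2]+.1547)
tx=k['r'][:,0]; print('tray yaw err vs tool', q[2]-(np.arctan2(tx[1],tx[0])+np.pi/2))
```

```text
[  3   5  19  22 335]
[  4   6  20  22 346]
[array([170.25970149, 172.44179104]), array([467.21676301, 172.65895954])]
[0.4821 0.0443 0.1919 0.0751]
[ 0.7  0.5 -0.2 -0.1 -0.1 -0.1  0.1  0.3 -0.7 -0.5  0.1  0. ]
tray in tool [-4.53580234e-07 -3.66057136e-03  2.16948713e-01] grip z -0.00024560467516887563
tray yaw err vs tool 0.0013263276538395818
```

Request:
{"op": "servo_tool", "data": {"moves": [[[0.03, 0.01, -0.1], 0, 0], [[0.1, 0.05, -0.25], 0, 0], [[0.22, 0.1, -0.4], 0, 0], [[0.36, 0.17, -0.5], 0, 0], [[0.5, 0.24, -0.5], 0, 0], [[0.63, 0.31, -0.5], 0, 0], [[0.75, 0.37, -0.5], 0, 0], [[0.82, 0.4, -0.5], 0, 0], [[0.82, 0.4, -0.5], 0, 0], [[0.82, 0.4, -0.5], 0, 0]]}}

```text
time_s: 12.03
tool_pos: [0.4424, -0.0888, 0.3658]
tool_rot: [[0.188, -0.982, -0.002], [-0.982, -0.188, 0.001], [-0.001, 0.002, -1.0]]
contact_force: [-0.3, 0.5, -3.3]
gripper_width: 0.0111
```

Request:
{"op": "servo_tool", "data": {"moves": [[[0.05, 0.02, 0], 0, 0], [[0.15, 0.07, 0], 0, 0], [[0.28, 0.14, 0], 0, 0], [[0.42, 0.21, 0], 0, 0], [[0.56, 0.28, 0], 0, 0], [[0.68, 0.34, 0], 0, 0], [[0.77, 0.38, 0], 0, 0], [[0.804, 0.4, 0], 0, 0], [[0.804, 0.4, 0], 0, 0], [[0.804, 0.4, 0], 0, 0]]}}

```text
time_s: 12.87
tool_pos: [0.407, -0.2173, 0.3669]
tool_rot: [[0.191, -0.982, -0.0], [-0.982, -0.191, 0.001], [-0.001, 0.0, -1.0]]
contact_force: [-0.2, 0.4, -3.7]
gripper_width: 0.0109
```

Run:
```python
from h import *
s=manip.read_state();k=optics.calibration('wrist'); im=optics.snapshot('wrist'); save('w3',im)
np.savez('w3.npz',R=k['R'],t=k['t'],camera_matrix=k['camera_matrix'],p=s['tool_pos'],r=s['tool_rot'])
print(s['tool_pos'],s['contact_force'],s['gripper_width'])
P=np.array([[-.052,-.077,.089],[-.052,.077,.089],[.052,.077,.089],[.052,-.077,.089]])
print(wproj(k,P@Rz(.1912).T+[.5966,-.1816,0]).round(1))
```

```text
[ 0.40704271 -0.21731382  0.3669165 ] [-0.24242403  0.42927133 -3.66829415] 0.010923315942968985
[[434.8  41.1]
 [207.   40.6]
 [214.6 -83.7]
 [427.1 -83. ]]
```

View pics/w3.png

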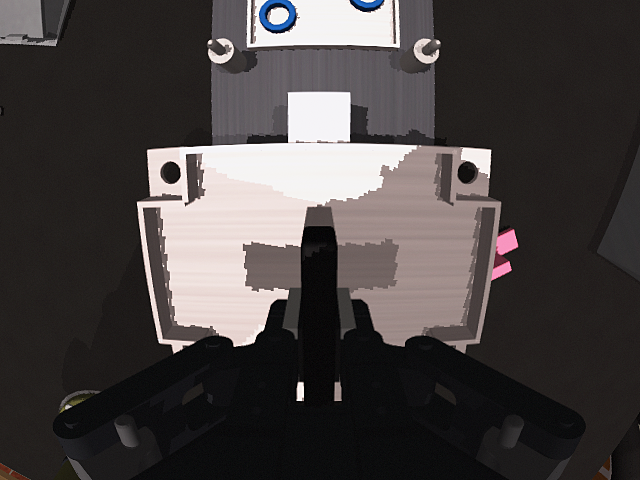

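Run:
```python
import cv2,numpy as np
a=cv2.imread('pics/w3.png')
t=lambda x,y:cv2.resize(a[y:y+40,x:x+40],(400,400),interpolation=cv2.INTER_NEAREST)
cv2.imwrite('pics/pins.png',np.hstack([t(200,32),t(405,32)]))
```

```text
(no output)
```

View pics/pins.png

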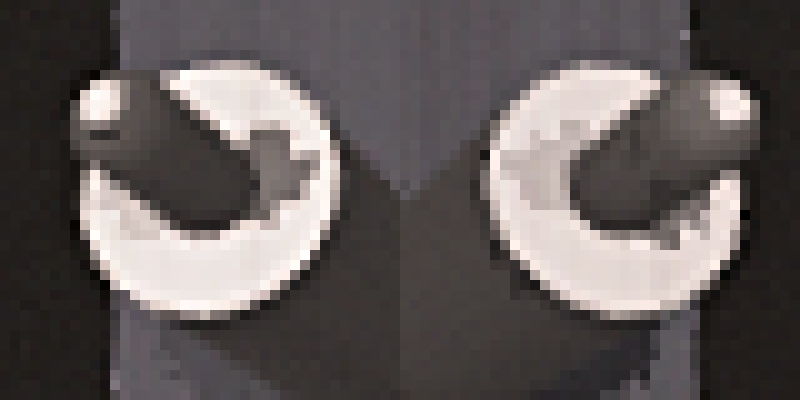

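Run:
```python
from h import *
from scipy.optimize import least_squares as ls
k=np.load('w3.npz')
X=np.array([[-.052,.077,.06],[-.052,-.077,.06],[-.052,.077,.089],[-.052,-.077,.089]])
px=np.array([[220.5,50.4],[426.1,50.4],[209.5,41.5],[437.7,41.7]])
for w in (0,1):
  f=lambda p:(wproj(k,X@Rz(p[2]).T+[p[0],p[1],p[3]*w])-px).ravel()
  r=ls(f,[.6,-.18,.19,0]); q=r.x; print(q.round(4),f(q).round(1))
  tx=k['r'][:,0]; th=np.arctan2(tx[1],tx[0])+np.pi/2
  print('tool yaw',th)
  d=np.array([q[0],q[1],0])-(k['p']+k['r']@[0,-.00366,.217]); print('shift in tool axes',(k['r'].T@d).round(4))
```

```text
[ 0.5964 -0.1834  0.1958  0.    ] [-0.  -0.1 -0.1 -0.   0.2  0.1 -0.1  0. ]
tool yaw 0.19173741416846934
shift in tool axes [ 0.0032 -0.1887  0.1499]
[ 5.963e-01 -1.835e-01  1.958e-01  3.000e-04] [-0.1 -0.1 -0.  -0.   0.1  0.1  0.   0. ]
tool yaw 0.19173741416846934
shift in tool axes [ 0.0032 -0.1886  0.1499]
```

Request:
{"op": "servo_tool", "data": {"moves": [[[0.01, -0.05, 0], -0.0009, 0], [[0.021, -0.15, 0], -0.0009, 0], [[0.021, -0.3, 0], -0.0009, 0], [[0.021, -0.45, 0], -0.0009, 0], [[0.021, -0.6, 0], -0.0009, 0], [[0.021, -0.74, 0], -0.0009, 0], [[0.021, -0.85, 0], -0.0009, 0], [[0.021, -0.9, 0], -0.0009, 0], [[0.021, -0.9, 0], -0.0009, 0], [[0.021, -0.9, 0], -0.0009, 0]]}}

```text
time_s: 13.75
tool_pos: [0.5398, -0.195, 0.3668]
tool_rot: [[0.194, -0.981, -0.001], [-0.981, -0.194, 0.0], [-0.001, 0.001, -1.0]]
contact_force: [-0.2, -0.5, -3.0]
gripper_width: 0.0111
```

Request:
{"op": "servo_tool", "data": {"moves": [[[0, -0.06, 0], 0, 0], [[0, -0.16, 0], 0, 0], [[0, -0.26, 0], 0, 0], [[0, -0.34, 0], 0, 0], [[0, -0.358, 0], 0, 0], [[0, -0.358, 0.08], 0, 0], [[0, -0.358, 0.18], 0, 0], [[0, -0.358, 0.27], 0, 0], [[0, -0.358, 0.32], 0, 0], [[0, -0.358, 0.32], 0, 0]]}}

```text
time_s: 14.58
tool_pos: [0.5915, -0.1856, 0.3176]
tool_rot: [[0.192, -0.981, -0.004], [-0.981, -0.192, 0.001], [-0.001, 0.003, -1.0]]
contact_force: [-0.2, 0.3, -3.0]
gripper_width: 0.011
```

Run:
```python
from h import *
s=manip.read_state(); k=s['tool_rot']
d=np.array([.5964,-.1834,.06])-(s['tool_pos']+k@[0,-.00366,.217]); print('remaining in tool axes',(k.T@d).round(4), .1958-(np.arctan2(k[1,0],k[0,0])+np.pi/2+.0013),s['contact_force'])
```

```text
remaining in tool axes [-0.0009 -0.0025  0.0405] 0.0013504346875171658 [-0.18303537  0.32544561 -2.95520687]
```

Request:
{"op": "servo_tool", "data": {"moves": [[[0, 0, 0], 0, 0], [[0, 0, 0], 0, 0], [[0, 0, 0], 0, 0], [[0, 0, 0], 0, 0], [[0, 0, 0], 0, 0], [[0, 0, 0], 0, 0], [[0, 0, 0], 0, 0], [[0, 0, 0], 0, 0], [[0, 0, 0], 0, 0], [[0, 0, 0], 0, 0]]}}

```text
time_s: 15.42
tool_pos: [0.5926, -0.1852, 0.3192]
tool_rot: [[0.193, -0.981, -0.0], [-0.981, -0.193, 0.0], [-0.0, 0.0, -1.0]]
contact_force: [-0.1, -0.1, -3.1]
gripper_width: 0.011
```

```bash
cat > rem.py <<'E'
from h import *
s=manip.read_state(); k=s['tool_rot']
d=np.array([.5964,-.1834,.06])-(s['tool_pos']+k@[0,-.00366,.217]); print('remaining in tool axes',(k.T@d).round(4), .1958-(np.arctan2(k[1,0],k[0,0])+np.pi/2+.0013),s['contact_force'])
E
python3 rem.py
```

```text
remaining in tool axes [-0.001  -0.0004  0.0422] 0.0006298446009175285 [-0.12996648 -0.06203168 -3.05745132]
```

Request:
{"op": "servo_tool", "data": {"moves": [[[-0.007, -0.003, 0.01], 0, 0], [[-0.007, -0.003, 0.04], 0, 0], [[-0.007, -0.003, 0.08], 0, 0], [[-0.007, -0.003, 0.12], 0, 0], [[-0.007, -0.003, 0.16], 0, 0], [[-0.007, -0.003, 0.2], 0, 0], [[-0.007, -0.003, 0.23], 0, 0], [[-0.007, -0.003, 0.26], 0, 0], [[-0.007, -0.003, 0.275], 0, 0], [[-0.007, -0.003, 0.275], 0, 0]]}}

```text
time_s: 16.25
tool_pos: [0.5928, -0.1841, 0.2778]
tool_rot: [[0.193, -0.981, -0.0], [-0.981, -0.193, 0.0], [-0.0, 0.0, -1.0]]
contact_force: [-0.2, -0.2, -3.6]
gripper_width: 0.011
```

```bash
python3 rem.py
python3 - <<'E'
from h import *
b=optics.snapshot('side'); k=optics.snapshot('wrist'); save('set',np.hstack([cv2.resize(b[190:390,220:420],(400,400)),cv2.resize(k[60:360,120:520],(400,300))[[min(i,299) for i in range(400)]]]))
E
```

```text
remaining in tool axes [ 0.     -0.0001  0.0008] 0.0006873913823916 [-0.16556121 -0.24647276 -3.62080781]
```

View pics/set.png

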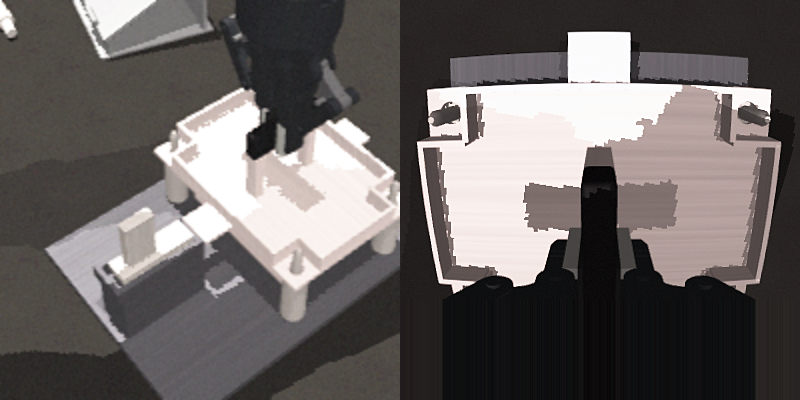

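Request:
{"op": "servo_tool", "data": {"moves": [[[0, 0, 0.005], 0, 0], [[0, 0, 0.005], 0, 0.5], [[0, 0, 0.005], 0, 0.5], [[0, 0, 0.005], 0, 0.5], [[0, 0, 0.005], 0, 0.5], [[0, 0, -0.1], 0, 0.5], [[0, 0, -0.3], 0, 0.5], [[0, 0, -0.5], 0, 0.5], [[0, 0, -0.55], 0, 0.5], [[0, 0, -0.55], 0, 0.5]]}}

```text
time_s: 17.18
tool_pos: [0.5935, -0.1841, 0.3635]
tool_rot: [[0.192, -0.981, 0.006], [-0.981, -0.192, -0.002], [0.003, -0.005, -1.0]]
contact_force: [-0.8, -0.5, 0.4]
gripper_width: 0.0428
```

Request:
{"op": "servo_tool", "data": {"moves": [[[0, 0.06, 0], 0, 0.5], [[0, 0.18, 0], 0, 0.5], [[0, 0.32, 0], 0, 0.5], [[0, 0.46, 0], 0, 0.5], [[0, 0.6, 0], 0, 0.5], [[0, 0.74, 0], 0, 0.5], [[0, 0.85, 0], 0, 0.5], [[0, 0.92, 0], 0, 0.5], [[0, 0.92, 0], 0, 0.5], [[0, 0.92, 0], 0, 0.5]]}}

```text
time_s: 18.02
tool_pos: [0.4572, -0.2108, 0.36]
tool_rot: [[0.192, -0.981, -0.001], [-0.981, -0.192, 0.0], [-0.0, 0.0, -1.0]]
contact_force: [-0.2, -0.6, 0.2]
gripper_width: 0.0425
```

Run:
```python
from h import *
s=manip.read_state();k=optics.calibration('wrist'); im=optics.snapshot('wrist'); save('w4',im)
np.savez('w4.npz',R=k['R'],t=k['t'],camera_matrix=k['camera_matrix'],p=s['tool_pos'],r=s['tool_rot'])
print(s['tool_pos'],s['contact_force'],s['gripper_width'])
S=lambda X:np.atleast_2d(X)@Rz(.1958).T+[.5964,-.1834,0]
print('paddle top corners nominal',wproj(k,S([[-.130,.005,.119],[-.130,-.005,.119],[-.156,.005,.119],[-.156,-.005,.119]])).round(1))
print('tray holes/tab nominal',wproj(k,S([[.052,.077,.063],[.052,-.077,.063],[-.09,.015,.064],[-.09,-.015,.064]])).round(1))
d=S([-.143,0,.102])[0]-(s['tool_pos']+s['tool_rot']@[0,0,manip.grip_depth]); print('to grip, tool axes',(s['tool_rot'].T@d).round(4))
print([(d['xy'],d['p']) for d in boxes_of('wrist','latch_grip')])
```

```text
[ 0.45716958 -0.21084153  0.35997533] [-0.18918407 -0.59837925  0.23830556] 0.04251153124776421
paddle top corners nominal [[311.1 239. ]
 [328.1 239. ]
 [311.5 279.9]
 [327.9 279.9]]
tray holes/tab nominal [[214.7 -17.5]
 [422.7 -18. ]
 [298.2 163.8]
 [340.3 163.6]]
to grip, tool axes [0.0003 0.001  0.1033]
[([320.7, 220.2], 0.87), ([478.4, 308.3], 0.84)]
```

View pics/w4.png

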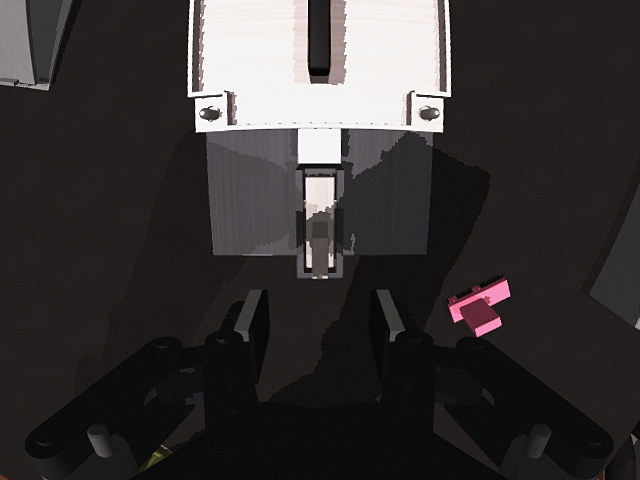

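The paddle ends at (320,278), against a nominal 279.9. The tray tab edge at row 164 matches a seated tray. Descending to the latch.

Request:
{"op": "servo_tool", "data": {"moves": [[[0.002, 0.007, 0.06], 0, 0.5], [[0.002, 0.007, 0.18], 0, 0.5], [[0.002, 0.007, 0.32], 0, 0.5], [[0.002, 0.007, 0.46], 0, 0.5], [[0.002, 0.007, 0.58], 0, 0.5], [[0.002, 0.007, 0.66], 0, 0.5], [[0.002, 0.007, 0.689], 0, 0.5], [[0.002, 0.007, 0.689], 0, 0.5], [[0.002, 0.007, 0.689], 0, 0.5], [[0.002, 0.007, 0.689], 0, 0]], "force": 50}}

```text
time_s: 18.95
tool_pos: [0.4569, -0.2112, 0.2577]
tool_rot: [[0.193, -0.981, 0.001], [-0.981, -0.193, -0.0], [0.001, -0.001, -1.0]]
contact_force: [-0.4, 0.2, 0.3]
gripper_width: 0.0323
```

Request:
{"op": "servo_tool", "data": {"moves": [[[0, 0, 0], 0, 0], [[0, 0, 0], 0, 0], [[0, 0, 0], 0, 0], [[0, 0, 0], 0, 0], [[0, 0, 0], 0, 0], [[0, 0, 0], 0, 0], [[0, 0, 0], 0, 0], [[0, 0, 0], 0, 0], [[0, 0, 0], 0, 0], [[0, 0, 0], 0, 0]]}}

```text
time_s: 19.78
tool_pos: [0.4567, -0.2113, 0.2579]
tool_rot: [[0.193, -0.981, 0.001], [-0.981, -0.193, -0.001], [0.001, -0.001, -1.0]]
contact_force: [-0.5, 0.6, 6.6]
gripper_width: 0.0094
```

```bash
cat > lat.py <<'E'
from h import *
s=manip.read_state()
S=lambda X:np.atleast_2d(X)@Rz(.1958).T+[.5964,-.1834,0]
g=s['tool_pos']+s['tool_rot']@[0,0,manip.grip_depth]
print('grasp pt in stand',(Rz(.1958).T@(g-[.5964,-.1834,0])).round(4),s['contact_force'].round(1),s['gripper_width'])
E
python3 lat.py
```

```text
grasp pt in stand [-0.1422 -0.0003  0.1032] [-0.5  0.6  6.6] 0.009447275570422197
```

Request:
{"op": "servo_tool", "data": {"moves": [[[0, 0, -0.02], 0, 0], [[0, 0, -0.045], 0, 0], [[0, 0, -0.06], 0, 0], [[0, 0, -0.06], 0, 0], [[0, -0.04, -0.06], 0, 0], [[0, -0.09, -0.06], 0, 0], [[0, -0.14, -0.06], 0, 0], [[0, -0.163, -0.06], 0, 0], [[0, -0.163, -0.06], 0, 0], [[0, -0.163, -0.06], 0, 0]]}}

```text
time_s: 20.62
tool_pos: [0.4807, -0.2062, 0.2658]
tool_rot: [[0.193, -0.981, -0.0], [-0.981, -0.193, 0.0], [-0.0, 0.0, -1.0]]
contact_force: [-0.7, -0.6, -2.2]
gripper_width: 0.0094
```

```bash
python3 lat.py
python3 - <<'E'
from h import *
b=optics.snapshot('side'); a=optics.snapshot('wrist'); save('lat',np.hstack([cv2.resize(b[240:380,240:380],(400,400)),cv2.resize(a[140:340,220:420],(400,400))]))
E
```

```text
grasp pt in stand [-0.118   0.0002  0.1111] [-0.7 -0.6 -2.2] 0.009442594463547178
```

View pics/lat.png

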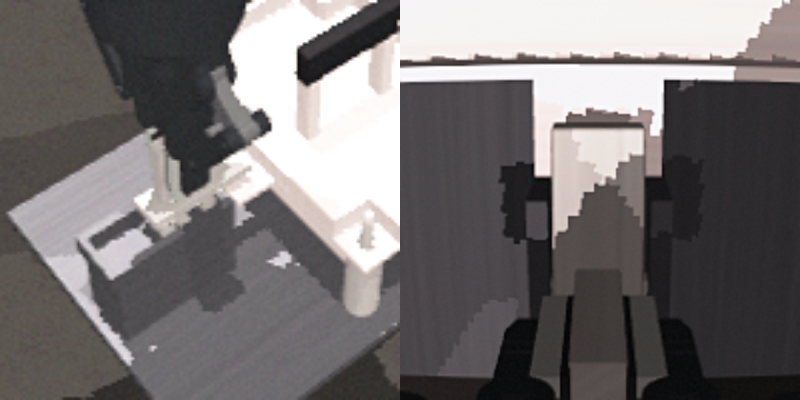

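The side and wrist views show the bar lifted, with its tongue over the tray tab. Lower, release and lift away.

Request:
{"op": "servo_tool", "data": {"moves": [[[0, 0, 0.01], 0, 0], [[0, 0, 0.025], 0, 0], [[0, 0, 0.04], 0, 0], [[0, 0, 0.05], 0, 0], [[0, 0, 0.054], 0, 0], [[0, 0, 0.054], 0, 0], [[0, 0, 0.054], 0, 0.2], [[0, 0, 0.054], 0, 0.4], [[0, 0, 0.054], 0, 0.5], [[0, 0, 0.054], 0, 0.5]]}}

```text
time_s: 21.55
tool_pos: [0.4805, -0.2065, 0.258]
tool_rot: [[0.193, -0.981, 0.0], [-0.981, -0.193, -0.0], [0.0, -0.0, -1.0]]
contact_force: [0.7, 0.6, -0.3]
gripper_width: 0.0427
```

Request:
{"op": "servo_tool", "data": {"moves": [[[0, 0, 0], 0, 0.5], [[0, 0, -0.06], 0, 0.5], [[0, 0, -0.16], 0, 0.5], [[0, 0, -0.3], 0, 0.5], [[0, 0, -0.45], 0, 0.5], [[0, 0, -0.6], 0, 0.5], [[0, 0, -0.7], 0, 0.5], [[0, 0, -0.7], 0, 0.5], [[0, 0, -0.7], 0, 0.5], [[0, 0, -0.7], 0, 0.5]]}}

```text
time_s: 22.38
tool_pos: [0.4801, -0.2064, 0.3627]
tool_rot: [[0.193, -0.981, -0.001], [-0.981, -0.193, 0.0], [-0.0, 0.001, -1.0]]
contact_force: [-0.3, -0.0, -0.5]
gripper_width: 0.0427
```

Run:
```python
from h import *
s=manip.read_state();k=optics.calibration('wrist'); im=optics.snapshot('wrist'); b=optics.snapshot('side')
save('end',np.hstack([cv2.resize(b[240:380,240:380],(400,400)),cv2.resize(im[100:340,200:440],(400,400))]))
S=lambda X:np.atleast_2d(X)@Rz(.1958).T+[.5964,-.1834,0]
print(s['contact_force'],((wproj(k,S([[-.075,.01,.075],[-.075,-.01,.075],[-.132,.005,.119],[-.132,-.005,.119]]))-[200,100])/.6+[400,0]).round(0))
print(((proj('side',S([[-.106,-.005,.119],[-.132,-.005,.119],[-.132,.005,.119]]))-[240,240])/.35).round(0))
```

```text
[-0.31490773 -0.03399498 -0.47629545] [[574. 127.]
 [622. 127.]
 [585. 295.]
 [612. 295.]]
[[199. 140.]
 [158. 165.]
 [147. 153.]]
```

Run:
```python
from h import *
k=optics.calibration('wrist'); optics.snapshot('wrist'); optics.snapshot('side')
S=lambda X:np.atleast_2d(X)@Rz(.1958).T+[.5964,-.1834,0]
B=np.array([[-.075,.01,.075],[-.075,-.01,.075],[-.141,.01,.075],[-.141,-.01,.075],[-.106,-.005,.119],[-.132,-.005,.119],[-.132,.005,.119],[-.106,.005,.119]])
for c,p in (('wrist',wproj(k,S(B))),('side',proj('side',S(B)))):
    print(c,'predicted ext',p.min(0).round(),p.max(0).round())
    for d in cut_out(c,'latch_grip'):
        y,x=np.nonzero(d['region']); print(d['p'],(x.min(),y.min()),(x.max(),y.max()))
# tray holes seen from wrist: bar & grips
print('tray_grip pred side',proj('side',S([0,0,.122])).round(),[(d['xy'],d['p']) for d in boxes_of('side','tray_grip')])
```

```text
wrist predicted ext [305. 176.] [334. 277.]
0.7 (np.int64(444), np.int64(297)) (np.int64(504), np.int64(344))
0.62 (np.int64(304), np.int64(173)) (np.int64(333), np.int64(275))
side predicted ext [286. 285.] [328. 321.]
0.82 (np.int64(288), np.int64(286)) (np.int64(328), np.int64(323))
0.76 (np.int64(288), np.int64(433)) (np.int64(336), np.int64(479))
tray_grip pred side [[361. 254.]] [([366.8, 281.2], 0.73), ([320.7, 342.8], 0.18)]
```

```bash
python3 -c "
from rig import manip
print(manip.sign_off())"
```

```text
the job is handed in; nothing more can be done
None
```

The tray is on the stand with all four corner holes over their posts, the latch bar is home over its tab, and I handed the job in at about 22 s of the 61 s allowed.

**What I did:**
- I gripped the tilted bar and lifted the tray off the rest. It kept its 30° tilt in the grip, so I levelled it against free bench and regripped it.
- I located two of the posts with the wrist camera and set the tray down over all four. After release, the tab edge was where a seated tray would put it.
- I lifted the latch about 8 mm, slid it 24 mm towards the tray, lowered it and let go.

**Last checks:**
- **Tray:** just before release it was 0.1 mm off sideways and 0.8 mm above the shoulders. All pins were through their holes and it was not touching the shoulders or pins.
- **Latch:** its outline matches the home position within about 3 pixels in both the side and wrist views, roughly 1–2 mm. The grip point is at about x = -118 mm in the stand's frame.
- **Robot:** the gripper was clear, with no contact force.
- **Things to leave alone:** I moved nothing on purpose and the pictures showed nothing out of place, but I did not measure the rings, plug or driver again at the end.

**What failed or disagreed:**
- The picture limit refused my last photo, so the final latch check rests on the networks' outlines and not on a view by eye.
- In the side view, the network's tray point was 27 pixels below where I expected the grip bar. I took that as it finding the whole tray and not the bar, and did not check further.

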